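# Centre the demo bell on its display block

### The job

The little chrome demo bell has crept towards the edge of its plywood display block: nudge it lightly at its foot with the fingertips until it stands in the middle of the block, within a few millimetres, then leave it standing upright there and back away. It is wobbly, so do not let it rock over, fall or shoot across the block, and do not press hard on it, grip it or lift it. Leave the wrench, the tray and the rear light where they are.

Things in the scene. Friction and masses are not known exactly. Their poses are not given: they have to be found in the camera images.
- bell: chrome bicycle bell on a stand, 52 mm tall, 160 g, round about z (up). From below: rubber pad 25 mm wide, 4.5 mm high; black foot flange 50 mm wide (widest part) from 4.5 to 13 mm; neck 16 mm wide to 31 mm; dome 37 mm wide to 49 mm; nut. Origin: centre of the underside. Top-heavy: slides if pushed slowly at the flange, rocks or jams if pushed at the dome. Stands on the block, 15 to 35 mm off its middle.
- plinth_top (a point): centre of the top face of the display block, where the bell's origin belongs. The block is of plywood, 116 x 116 mm and 45 mm high, screwed to the counter, its sides along this frame's x and y; its top is level and its z axis points up.
- wrench: stainless pedal wrench 240 mm long lying flat on the counter along its x axis, loose; leave alone. Origin under its middle.
- tray: yellow plastic tool tray, open, empty, 200 x 130 x 45 mm high, loose on the counter; leave alone. Origin under its middle.
- rear_light: bicycle rear light with an orange lens, 34 x 60 x 38 mm high, loose on the counter; leave alone. Origin under its middle.
Things that resemble listed ones, but are neither listed nor needed, are in the scene too. Of the things that look like the part that bears plinth_top, take the one that is farthest to the robot's left at the start. Leave any yellow look-alike of the bell alone.

How it is judged:
At the end, for the whole second after the job is handed in: The bell stands upright (within 3 degrees) and still on the top of the display block, its centre within 6 mm of the middle of the block; wrench, tray and rear light are within 15 mm of where they were (horizontal distance between bell and plinth_top below 0.006 m and z of bell in the frame of plinth_top between -0.003 and 0.003 m and angle between bell's own z axis and vertical below 0.05 rad and linear speed of bell below 0.01 m/s and angular speed of bell below 0.1 rad/s and distance of each of wrench, tray, rear_light from where it was at the start of the episode below 0.015 m); the robot touches nothing.
It fails at once if the bell rocked over by more than 0.2 rad (11 degrees), or fell off the block (angle between bell's own z axis and vertical above 0.2 rad or z of bell in the frame of plinth_top below -0.01 m).
It fails at once if the bell was lifted more than 8 mm off the block (z of bell in the frame of plinth_top above 0.008 m).
It fails at once if the bell was gripped, pressed or knocked hard (more than 15 N) (contact force between the fingers and bell above 15 N).
It fails at once if the bell was struck so that it shot off faster than 0.3 m/s (linear speed of bell above 0.3 m/s).
It fails at once if the wrench, tray or rear light was disturbed (moved by more than 15 mm) (distance of any of wrench, tray, rear_light from where it was at the start of the episode above 0.015 m).
It also fails if it takes over 45 s, if anything falls off the work surface, if the arm or the gripper's body presses on something with over 40 N, if the wrist force passes 120 N, or if a joint passes its speed limit or range.

### The arm

A 6-joint arm with a two-finger parallel gripper is mounted at the origin on the work surface. World frame = base frame: x ahead of the robot, y to its left, z up, the work surface at z = 0. Lengths are in m, angles in rad, forces in N, time in s.
With the tool pointing down it reaches from about 0.425 to 0.95 m from the base axis. Payload 3.5 kg.
Tool frame: the origin (TCP) lies at the very end of the fingers, on their centre line; the grasp point (between the pads) lies 19 mm behind it; z points along the fingers, y is the line along which they close (so a half turn about z gives the same grasp; the last joint's range is limited). The gripper opens to 85 mm and grips with 20 to 120 N. Pads are 22 mm wide; open, the fingers measure 114 mm over their backs; the gripper's body (76 mm by 85 mm) begins 54 mm behind the grasp point. The pads swing forward as they close: fully open they stand 13 mm farther back than shut.
Start: joints at [1.043, 0.286, 1.577, -0, 1.279, -0.15], TCP at [0.249, 0.627, 0.231] pointing down, gripper open.
Joint ranges: [-2.77, 2.77], [-0.9, 2.22], [0.21, 2.48], [-1.53, 4.67], [0.24, 2.81], [-2.84, 2.84]. Speed limits (rad/s): [2.79, 2.79, 3.14, 3.14, 3.14, 3.14].

### API

Orientations are given as a unit quaternion [x, y, z, w].
In Python, from plant import ctrl gives the robot as it stands.
- The arm moves only by the tool carry_out, never from a script. Its argument "deltas" is one flat list of numbers, 6 for each row, row after row: the shift along the tool's x, y, z in m, then the turn, a rotation vector about the tool's x, y, z in rad. A call has 1 to 5 rows; each row is the pose to reach, as a shift and turn from the pose commanded when the call began, along the tool's axes at that moment; what a row does not reach only later rows make up. A row lasts 1/8 s, in which the tool goes at most 62.5 mm and 10.7 degrees, less where a joint would pass 70% of its speed; a pose out of reach is approached as far as the arm can. A call with a gripper value outside its range is refused whole. "grip" is the opening in per cent of the stroke, from 0 (shut) to 100 (fully open), set as the call begins (left out, the last holds). The fingers move at their own pace and stop on an object; "grip_force" is the grip in N (left out, the last holds). Time passes only in rows, so rows that repeat a pose let the fingers close. It gives the time, the measured TCP pose, the force, the opening and the grip force at its end, in the units of the state.
- ctrl.get_state(): the state, without advancing time (a new reading comes with each control period).
- ctrl.read_camera(name): name is "scene" or "top" or "wrist"; returns (picture, depth): 384x512x3 uint8, red, green, blue; 384x512 float32, m along the optical axis (not along the pixel's ray), 0 where there is no reading.
- ctrl.camera_model(name): a dict with "intrinsics" (3x3 intrinsics, pixels), "extrinsics" (4x4, takes a point from world to camera coordinates); the wrist camera has in their place "hand_eye" (4x4, takes a point from camera to tool coordinates, whose origin is the TCP and whose axes are the flange's). Camera axes: x right, y down, z forward; pixel columns grow to the right and rows downward; lengths in m; the calibration is good to about 2 mm. A picture is of the moment at which its call begins: read the wrist's pose just before it. camera_model takes no time and is no camera call.
- ctrl.sign_off(): hands the job in; it is judged then, once.
Trained networks look in the newest picture that a camera, given by its name, has taken for a name from the list of things; names that differ only in an ending like _2 or _b are one class to them, and where a whole thing is asked for, a point or a joint stands for the part that bears it (a point fixed in the world has none). Each returns a list of dicts, best first, with "score" (0 to 1); they miss things now and then, are a little off and sometimes report something else, mostly with a low value. They report only what shows in the picture. A call takes as long as a camera call. They do not tell look-alikes from the thing itself.
- ctrl.find_in(camera, query): "uv" ([column, row] in pixels, amid what is visible of it).
The state is a dict: "time": time; "qpos": joint angles; "dq": joint speeds; "joint_efforts": joint torques, N m; "eef_pos": TCP position; "tcp_rot": TCP orientation; "contact_force": force on the tool from outside, world axes, zero at the start; "wrist_torque": the same for the moment, N m; "opening": opening from 0.0 (shut) to 1.0 (fully open); "finger_force": force on a finger pad.
Only numpy, scipy, OpenCV 4.12 (cv2) and the standard library are available. Lean on these libraries where they do the work, as an engineer would, in place of code of your own. Each camera call takes 0.05 s, during which the arm holds its last target. There are 200 camera calls.

## Working session

There is one attempt and no reset: what is moved stays moved. The work goes in short steps, Python scripts to look and compute and a tool call to move; the robot and the scene stay as the last step left them, time stands still between calls to the robot, and variables do not carry over. Pictures are saved under pics/ and viewed, at most 10 in all, crops included, and the job is handed in when it is done.

Besides the shell and the picture viewer there is one more tool, called after "Request:" as name(argument=value, ...) on one line, values as JSON. carry_out: Moves the arm, as the interface text tells. Its arguments: {"type":"object","properties":{"deltas":{"type":"array"},"grip":{"type":"number"},"grip_force":{"type":"number"}},"required":["deltas"]}

```bash
mkdir -p pics; ls; cat > h.py <<'E'
import numpy as np, cv2
from scipy.spatial.transform import Rotation as R
from plant import ctrl
def cam(n):
    s=ctrl.get_state(); rgb,d=ctrl.read_camera(n); m=ctrl.camera_model(n)
    K=np.array(m["intrinsics"])
    if n=="wrist":
        T=np.eye(4); T[:3,:3]=R.from_quat(s["tcp_rot"]).as_matrix(); T[:3,3]=s["eef_pos"]
        C=T@np.array(m["hand_eye"])
    else: C=np.linalg.inv(np.array(m["extrinsics"]))
    return rgb,d,K,C
def world(u,v,d,K,C):
    p=np.linalg.inv(K)@np.stack([u*d,v*d,d]).reshape(3,-1)
    return (C[:3,:3]@p).T+C[:3,3]
def cloud(d,K,C):
    v,u=np.mgrid[:d.shape[0],:d.shape[1]]
    return world(u.ravel(),v.ravel(),d.ravel(),K,C).reshape(d.shape+(3,))
def save(n,rgb): cv2.imwrite("pics/"+n,cv2.cvtColor(rgb,cv2.COLOR_RGB2BGR))
E
python3 - <<'E'
from h import *
print(ctrl.get_state())
for n in("scene","top"):
    rgb,d,K,C=cam(n); save(n+".png",rgb); P=cloud(d,K,C); print(n,C[:3,3].round(3))
    for q in("bell","plinth_top","wrench","tray","rear_light"):
        for r in ctrl.find_in(n,q):
            u,v=[int(round(x)) for x in r["uv"]]; print(q,round(r["score"],2),u,v,P[v,u].round(3))
E
```

```text
pics
{'time': 0.0, 'qpos': array([ 1.04298154e+00,  2.87171811e-01,  1.57816993e+00,  2.09965214e-05,
        1.27864635e+00, -1.49983666e-01]), 'dq': array([-0.00076739, -0.00022689,  0.0010623 ,  0.0002228 , -0.00188845,
        0.00145681]), 'joint_efforts': array([ 3.35868153e-04, -4.05970037e+01, -2.92630005e+01, -4.68820861e-05,
        5.77999192e-03, -1.24372107e-06]), 'eef_pos': array([0.24863017, 0.62682634, 0.22994693]), 'tcp_rot': array([ 1.87796707e-01,  9.82207189e-01, -1.12625331e-03, -4.07658875e-04]), 'contact_force': array([-0.88041956, -0.7266966 ,  0.0471053 ]), 'wrist_torque': array([-0.02967129, -0.00279717, -0.03055954]), 'finger_force': 0.0, 'opening': 1.0022703559098818}
scene [ 1.359 -0.167  1.08 ]
bell 0.82 269 197 [0.556 0.066 0.06 ]
bell 0.6 274 240 [0.691 0.048 0.046]
plinth_top 0.74 207 222 [ 0.594 -0.116  0.043]
plinth_top 0.72 263 202 [0.561 0.048 0.047]
plinth_top 0.57 198 163 [ 0.375 -0.109  0.048]
wrench 0.79 136 230 [ 0.555 -0.311  0.008]
tray 0.92 347 200 [0.572 0.3   0.007]
rear_light 0.6 238 282 [ 0.789 -0.068  0.038]
top [0.351 0.023 1.13 ]
bell 0.83 242 167 [0.665 0.06  0.049]
bell 0.66 234 208 [0.549 0.074 0.093]
plinth_top 0.76 310 291 [ 0.359 -0.117  0.046]
plinth_top 0.73 313 206 [ 0.569 -0.123  0.048]
plinth_top 0.71 234 225 [0.515 0.075 0.04 ]
wrench 0.58 380 224 [ 0.535 -0.303  0.007]
wrench 0.35 151 204 [0.57  0.299 0.001]
tray 0.6 149 207 [ 0.562  0.303 -0.   ]
rear_light 0.58 288 135 [ 0.763 -0.058  0.032]
rear_light 0.16 148 208 [0.559 0.305 0.002]
```

```bash
python3 - <<'E'
from h import *
a=cv2.imread("pics/top.png")[90:330,100:420]; b=cv2.imread("pics/scene.png")[120:320,110:410]
b=cv2.resize(b,(360,240)); cv2.imwrite("pics/both.png",cv2.resize(np.hstack([a,b]),(800,282),interpolation=cv2.INTER_CUBIC))
c=cv2.imread("pics/top.png")[150:255,190:290]; cv2.imwrite("pics/crop.png",cv2.resize(c,None,fx=5,fy=5,interpolation=cv2.INTER_CUBIC))
E
```

```text
(no output)
```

View pics/both.png

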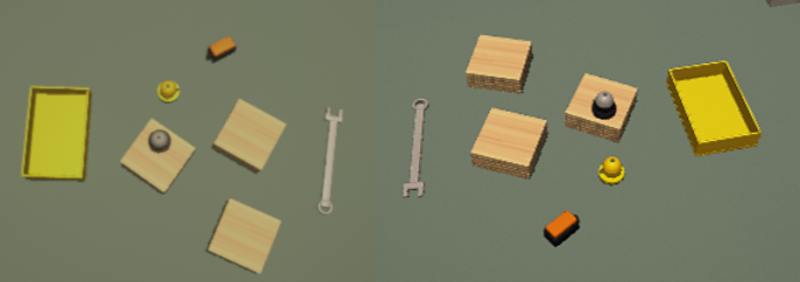

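View pics/crop.png

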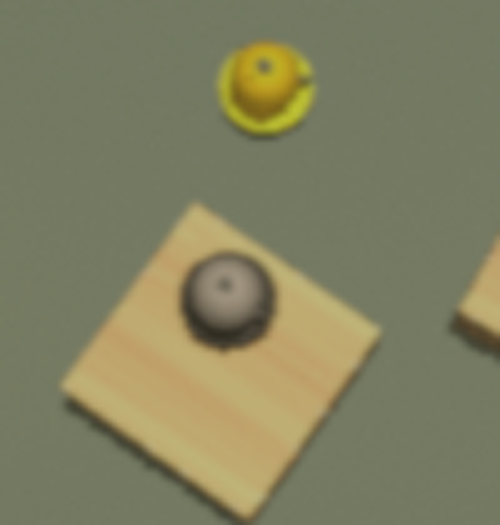

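The top picture shows the chrome bell at about (235,208) on the leftmost block (234,225). There are two look-alike blocks at (313,206) and (310,291), and a yellow look-alike bell at (242,167), which I'll leave alone. I'm choosing the chrome bell and the block under it, which has the largest y. Next I'll take a coarse measurement.

```bash
cat >> h.py <<'E'
def measure(n,c=(0.54,0.068)):
    rgb,d,K,C=cam(n); P=cloud(d,K,C)
    near=(np.hypot(P[...,0]-c[0],P[...,1]-c[1])<0.11)&(d>0)
    z=P[...,2]
    hsv=cv2.cvtColor(rgb,cv2.COLOR_RGB2HSV)
    wood=near&(z>0.033)&(z<0.056)&(hsv[...,1]>60)
    q=P[wood]; zb=np.median(q[:,2])
    rect=cv2.minAreaRect((q[:,:2]*1000).astype(np.float32))
    dome=P[near&(z>zb+0.034)&(z<zb+0.056)]
    return rgb,d,K,C,P,wood,rect,zb,dome
E
python3 - <<'E'
from h import *
for n in("top","scene"):
    rgb,d,K,C,P,wood,rect,zb,dome=measure(n)
    print(n,rect,zb,wood.sum(),len(dome),dome.mean(0),dome.min(0),dome.max(0))
m=ctrl.camera_model("wrist"); print(np.array(m["hand_eye"]).round(3),m["intrinsics"])
E
```

```text
top ((524.5023193359375, 74.94666290283203), (116.51271057128906, 116.2451400756836), 56.920631408691406) 0.04421268136813539 1831 161 [0.55006929 0.07131147 0.08864412] [0.53403838 0.05499357 0.0785339 ] [0.56804793 0.08963844 0.09782146]
scene ((522.8291625976562, 74.75654602050781), (117.66106414794922, 119.23600006103516), 56.086631774902344) 0.04547272028714855 1123 108 [0.55572062 0.07017649 0.08946581] [0.53903598 0.05478873 0.07948143] [0.56911897 0.09032258 0.10001863]
[[-0.    -0.949 -0.316  0.08 ]
 [ 1.    -0.    -0.001 -0.   ]
 [ 0.001 -0.316  0.949 -0.143]
 [ 0.     0.     0.     1.   ]] [[310.61955926   0.         260.17979287]
 [  0.         310.61955926 192.21900788]
 [  0.           0.           1.        ]]
```

Request:
carry_out(deltas=[-0.03, -0.022, 0, 0, 0, 0, -0.078, -0.058, 0, 0, 0, 0, -0.126, -0.093, 0, 0, 0, 0, -0.174, -0.129, 0, 0, 0, 0, -0.222, -0.164, 0, 0, 0, 0], grip=28, grip_force=20)

```text
time: 1.32
eef_pos: [0.3956, 0.3915, 0.2317]
tcp_rot: [0.188, 0.982, 0.0, 0.0]
contact_force: [0.1, 0.2, -0.3]
opening: 0.28
finger_force: 0.0
```

Request:
carry_out(deltas=[-0.048, -0.035, 0, 0, 0, 0, -0.096, -0.071, 0, 0, 0, 0, -0.144, -0.106, 0, 0, 0, 0, -0.192, -0.142, 0, 0, 0, 0, -0.24, -0.177, 0, 0, 0, 0])

```text
time: 1.95
eef_pos: [0.5535, 0.1382, 0.2318]
tcp_rot: [0.188, 0.982, 0.0, 0.0]
contact_force: [0.8, 0.5, 0.2]
opening: 0.277
finger_force: 0.0
```

Request:
carry_out(deltas=[-0.035, -0.025, 0, 0, 0, -0.09, -0.065, -0.049, 0, 0, 0, -0.18, -0.065, -0.049, 0, 0, 0, -0.28, -0.065, -0.049, 0.0, 0, 0, -0.28])

```text
time: 2.45
eef_pos: [0.5951, 0.07, 0.2313]
tcp_rot: [0.05, 0.999, 0.0, -0.0]
contact_force: [-0.1, 0.5, -1.0]
opening: 0.28
finger_force: 0.0
```

```bash
cat >> h.py <<'E'
def circ(q):
    A=np.c_[2*q[:,:2],np.ones(len(q))]; s=np.linalg.lstsq(A,(q[:,:2]**2).sum(1),rcond=None)[0]
    return s[:2],np.sqrt(s[2]+s[:2]@s[:2])
def report(n,pic=None):
    rgb,d,K,C,P,wood,rect,zb,dome=measure(n)
    if pic: save(pic,rgb)
    # dome: sphere-ish fit via least squares
    from scipy.optimize import least_squares
    print("block",np.round(rect[0],1),np.round(rect[1],1),round(rect[2],1),"zb",zb.round(4),"n",wood.sum(),len(dome))
    print("dome",dome.mean(0).round(4),dome.min(0).round(4),dome.max(0).round(4))
    for r in ctrl.find_in(n,"bell")[:2]: print(r)
    return rgb,d,K,C,P,wood,rect,zb,dome
E
python3 - <<'E'
from h import *
rgb,d,K,C,P,wood,rect,zb,dome=report("wrist","w1.png")
print(ctrl.get_state()["eef_pos"], cv2.boxPoints(rect).round(1))
# by height bins
for a in range(0,56,4):
    q=P[(np.hypot(P[...,0]-.551,P[...,1]-.072)<.04)&(P[...,2]>zb+a/1000+.002)&(P[...,2]<zb+a/1000+.006)]
    if len(q): print(a+4,len(q),q[:,:2].min(0).round(4),q[:,:2].max(0).round(4))
E
```

```text
block [524.2  76.1] [116.3 116.2] 56.8 zb 0.0451 n 11709 1110
dome [0.5503 0.0732 0.0898] [0.5341 0.0557 0.0791] [0.5687 0.0903 0.0996]
{'uv': [261.5, 127.1], 'score': 0.91}
{'uv': [258.5, 222.1], 'score': 0.64}
[0.59480012 0.07074469 0.23138212] [[443.7  59.3]
 [540.9  -4.3]
 [604.6  92.9]
 [507.4 156.6]]
4 8 [0.515  0.0474] [0.5796 0.0884]
8 3 [0.527  0.0635] [0.529  0.0738]
12 674 [0.5275 0.0483] [0.5764 0.0977]
16 46 [0.5281 0.0504] [0.5761 0.0973]
20 2 [0.5393 0.0522] [0.5402 0.0532]
24 7 [0.5393 0.0521] [0.542  0.0554]
28 17 [0.54   0.0542] [0.5438 0.0582]
32 73 [0.5339 0.0552] [0.5697 0.0914]
36 82 [0.5341 0.0557] [0.5687 0.0903]
40 211 [0.5354 0.0565] [0.5686 0.0893]
44 333 [0.5371 0.0582] [0.5667 0.0882]
48 414 [0.5396 0.061 ] [0.5634 0.0844]
52 69 [0.5449 0.0645] [0.5553 0.0807]
56 1 [0.5513 0.0725] [0.5513 0.0725]
```

View pics/w1.png

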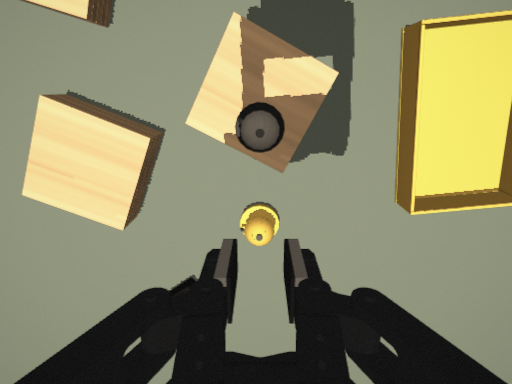

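The wrist view shows the chrome bell at (260,128) on the block, the block at about (262,90), the yellow look-alike at (259,225) and the fingers below. The bell is at (0.5515, 0.073) and the block centre at (0.524, 0.076), with the top at 0.045. The tool's x already points along the push line, so I'll descend behind the bell.

Request:
carry_out(deltas=[-0.003, -0.002, 0.03, 0, 0, 0, -0.003, -0.002, 0.08, 0, 0, 0, -0.003, -0.002, 0.13, 0, 0, 0, -0.003, -0.002, 0.16, 0, 0, 0, -0.003, -0.002, 0.17, 0, 0, 0])

```text
time: 3.18
eef_pos: [0.5959, 0.069, 0.059]
tcp_rot: [0.049, 0.999, 0.0, -0.002]
contact_force: [-0.8, -0.3, 0.4]
opening: 0.28
finger_force: 0.0
```

```bash
python3 - <<'E'
from h import *
s=ctrl.get_state(); rgb,d,K,C=cam("wrist"); save("w2.png",rgb); P=cloud(d,K,C)
Rm=R.from_quat(s["tcp_rot"]).as_matrix(); T=(P-s["eef_pos"])@Rm
print(s["eef_pos"],s["contact_force"])
m=(d>0)&(abs(T[...,1])<.06)&(T[...,2]>-.03)&(T[...,2]<.006)&(T[...,0]<.013)&(T[...,0]>-.03)
q=T[m]; print(len(q),q.min(0).round(4),q.max(0).round(4))
for a in (-20,-15,-10,-6,-3,0,3,6):
    k=q[abs(q[:,2]*1000-a)<2]
    for sgn in(1,-1):
        j=k[k[:,1]*sgn>0]
        if len(j): print(a,sgn,len(j),j.min(0).round(4),j.max(0).round(4))
report("wrist")
E
```

```text
[0.59590036 0.06896134 0.0589593 ] [-0.75751346 -0.30752498  0.37471224]
2011 [-0.0125 -0.0263 -0.03  ] [0.0109 0.0251 0.0009]
-20 1 173 [-0.0118  0.0113 -0.022 ] [ 0.0107  0.0249 -0.018 ]
-20 -1 167 [-0.0121 -0.026  -0.022 ] [ 0.0108 -0.0124 -0.018 ]
-15 1 154 [-0.0115  0.0113 -0.017 ] [ 0.0108  0.025  -0.013 ]
-15 -1 160 [-0.0118 -0.0262 -0.017 ] [ 0.0107 -0.0124 -0.013 ]
-10 1 130 [-0.0089  0.0113 -0.0119] [ 0.0107  0.0244 -0.008 ]
-10 -1 130 [-0.0104 -0.0255 -0.012 ] [ 0.0108 -0.0124 -0.008 ]
-6 1 85 [-0.0119  0.0113 -0.008 ] [ 0.0105  0.0231 -0.0042]
-6 -1 79 [-0.0125 -0.0244 -0.008 ] [ 0.0106 -0.0124 -0.0041]
-3 1 45 [-0.0073  0.0113 -0.005 ] [ 0.0104  0.0179 -0.0011]
-3 -1 44 [-0.0068 -0.0191 -0.0049] [ 0.0103 -0.0125 -0.0011]
0 1 13 [-0.0009  0.0113 -0.002 ] [0.0068 0.0115 0.0009]
0 -1 10 [ 0.0027 -0.0125 -0.002 ] [ 0.007  -0.0125 -0.0006]
block [524.2  76. ] [116.4 116.4] 57.0 zb 0.045 n 42844 7898
dome [0.5605 0.072  0.0903] [0.5339 0.0363 0.079 ] [0.6102 0.0981 0.101 ]
{'uv': [256.7, 319.4], 'score': 0.81}
```

View pics/w2.png

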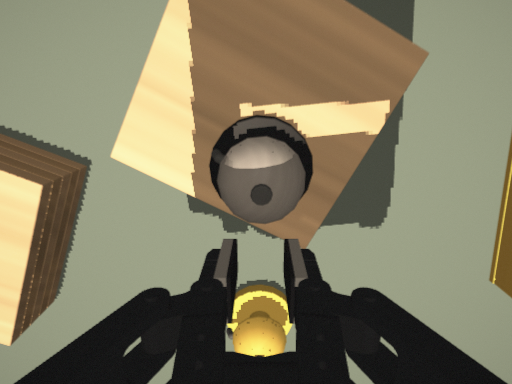

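The view shows the bell at (260,170), just ahead of the two fingertips at (232,240) and (290,240). The finger gap is 24 mm, the front face is 11 mm ahead of the TCP, and the tips end at the TCP height. I'll lower to flange height and settle.

Request:
carry_out(deltas=[0, 0, 0.005, 0, 0, 0, 0, 0, 0.009, 0, 0, 0, 0, 0, 0.009, 0, 0, 0])

```text
time: 3.7
eef_pos: [0.5977, 0.0682, 0.0524]
tcp_rot: [0.049, 0.999, -0.0, 0.0]
contact_force: [0.2, 0.4, -0.5]
opening: 0.277
finger_force: 0.0
```

Request:
carry_out(deltas=[0.003, 0.001, 0.001, 0, 0, 0, 0.006, 0.001, 0.002, 0, 0, 0, 0.009, 0.001, 0.002, 0, 0, 0, 0.011, 0.001, 0.002, 0, 0, 0, 0.013, 0.001, 0.002, 0, 0, 0])

```text
time: 4.32
eef_pos: [0.5848, 0.0705, 0.0504]
tcp_rot: [0.049, 0.999, -0.0, 0.0]
contact_force: [0.7, -0.7, 0.5]
opening: 0.28
finger_force: 0.0
```

Request:
carry_out(deltas=[0.002, 0, 0, 0, 0, 0, 0.004, 0, 0, 0, 0, 0, 0.006, 0, 0, 0, 0, 0, 0.008, 0, 0, 0, 0, 0, 0.01, 0, 0, 0, 0, 0])

```text
time: 4.95
eef_pos: [0.5749, 0.0715, 0.0504]
tcp_rot: [0.049, 0.999, 0.0, 0.0]
contact_force: [0.4, 0.6, -0.0]
opening: 0.279
finger_force: 0.5
```

```bash
cat >> h.py <<'E'
def bellpos(pic=None,c=(.54,.074)):
    s=ctrl.get_state(); rgb,d,K,C,P,wood,rect,zb,dome=measure("wrist")
    if pic: save(pic,rgb)
    Rm=R.from_quat(s["tcp_rot"]).as_matrix(); T=(P-s["eef_pos"])@Rm
    ok=(d>0)&(T[...,0]>.014)&(np.hypot(P[...,0]-c[0],P[...,1]-c[1])<.06)
    z=P[...,2]-.045
    dm=P[ok&(z>.032)&(z<.046)]; fl=P[ok&(z>.010)&(z<.015)]; nut=P[ok&(z>.050)&(z<.057)]
    from scipy.optimize import least_squares
    # dome silhouette extents in y; flange circle fixed r=.025 through hull
    h=cv2.convexHull((fl[:,:2]*1000).astype(np.float32))[:,0]
    f=least_squares(lambda p:np.hypot(h[:,0]-p[0],h[:,1]-p[1])-25,fl[:,:2].mean(0)*1000,loss="soft_l1")
    print("flange",f.x.round(2),"res",np.abs(f.fun).mean().round(2),"dome mid",((dm.min(0)+dm.max(0))/2*1000).round(1)[:2],"ext",((dm.max(0)-dm.min(0))*1000).round(1)[:2],"nut",nut.mean(0).round(4),len(nut))
    x=Rm[:2,0]; y=Rm[:2,1]; B=f.x/1000; G=np.array([.5242,.0760])
    print("tcp",s["eef_pos"].round(4),"F",s["contact_force"].round(2),"tcp->bell x,y mm",((B-s["eef_pos"][:2])@np.c_[x,y]*1000).round(1),"bell->goal",((G-B)@np.c_[x,y]*1000).round(1),"block",np.round(rect[0],1),np.round(rect[1],1))
E
python3 -c "
from h import *
bellpos('w3.png')"
```

```text
flange [543.31  73.97] res 0.2 dome mid [542.3  74.1] ext [34.8 36.6] nut [0.5426 0.074  0.0968] 402
tcp [0.5749 0.0715 0.0504] F [ 0.39  0.57 -0.02] tcp->bell x,y mm [31.7 -0.6] bell->goal [19.2  0.2] block [524.1  76.1] [116.8 116.4]
```

Request:
carry_out(deltas=[0.002, 0, 0, 0, 0, 0, 0.004, 0, 0, 0, 0, 0, 0.006, 0, 0, 0, 0, 0, 0.008, 0, 0, 0, 0, 0, 0.01, 0, 0, 0, 0, 0])

```text
time: 5.62
eef_pos: [0.5649, 0.0725, 0.0504]
tcp_rot: [0.049, 0.999, 0.0, 0.0]
contact_force: [0.6, 0.1, 0.2]
opening: 0.28
finger_force: 0.5
```

Request:
carry_out(deltas=[0.002, 0, 0, 0, 0, 0, 0.004, 0, 0, 0, 0, 0, 0.005, 0, 0, 0, 0, 0, 0.006, 0, 0, 0, 0, 0, 0.006, 0, 0, 0, 0, 0])

```text
time: 6.25
eef_pos: [0.5589, 0.073, 0.0503]
tcp_rot: [0.049, 0.999, -0.0, -0.0]
contact_force: [1.9, -0.1, 0.9]
opening: 0.278
finger_force: 0.4
```

```bash
python3 -c "
from h import *
bellpos('w4.png')"
```

```text
flange [527.24  75.48] res 0.18 dome mid [526.1  75.7] ext [34.5 36.6] nut [0.5266 0.0756 0.0967] 407
tcp [0.5589 0.073  0.0503] F [ 1.89 -0.14  0.95] tcp->bell x,y mm [31.7 -0.7] bell->goal [3.1 0.2] block [524.3  75.7] [116.7 116.7]
```

View pics/w4.png

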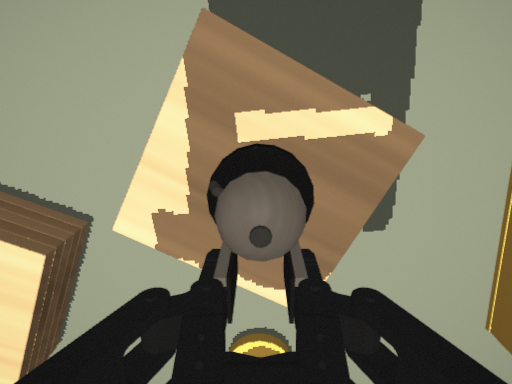

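The bell stands upright against both fingertips at (260,205), about 2.5–3 mm short of the middle. I'll make one last small push, then back off slowly.

Request:
carry_out(deltas=[0.001, 0, 0, 0, 0, 0, 0.002, 0, 0, 0, 0, 0, 0.0025, 0, 0, 0, 0, 0, 0.0025, 0, 0, 0, 0, 0])

```text
time: 6.8
eef_pos: [0.5564, 0.0733, 0.0503]
tcp_rot: [0.049, 0.999, -0.0, -0.0]
contact_force: [1.5, -0.5, -0.2]
opening: 0.285
finger_force: 0.5
```

Request:
carry_out(deltas=[-0.002, 0, 0, 0, 0, 0, -0.005, 0, 0, 0, 0, 0, -0.01, 0, 0, 0, 0, 0, -0.016, 0, 0, 0, 0, 0, -0.02, 0, 0, 0, 0, 0])

```text
time: 7.42
eef_pos: [0.577, 0.0712, 0.0504]
tcp_rot: [0.049, 0.999, -0.0, 0.0]
contact_force: [0.2, -0.4, 0.2]
opening: 0.28
finger_force: 0.0
```

Request:
carry_out(deltas=[0, 0, -0.02, 0, 0, 0, 0, 0, -0.06, 0, 0, 0, 0, 0, -0.11, 0, 0, 0, 0, 0, -0.13, 0, 0, 0, 0, 0, -0.13, 0, 0, 0])

```text
time: 8.05
eef_pos: [0.5774, 0.0713, 0.1828]
tcp_rot: [0.049, 0.999, -0.0, 0.002]
contact_force: [0.1, 0.5, -0.0]
opening: 0.285
finger_force: 0.0
```

```bash
python3 -c "
from h import *
bellpos('w5.png')"
```

```text
flange [524.79  75.84] res 0.3 dome mid [524.8  75.7] ext [36.1 36.2] nut [0.5247 0.0757 0.0967] 105
tcp [0.5774 0.0713 0.1828] F [ 0.13  0.46 -0.03] tcp->bell x,y mm [52.8 -0.6] bell->goal [0.6 0.1] block [524.1  76. ] [116.2 116.2]
```

View pics/w5.png

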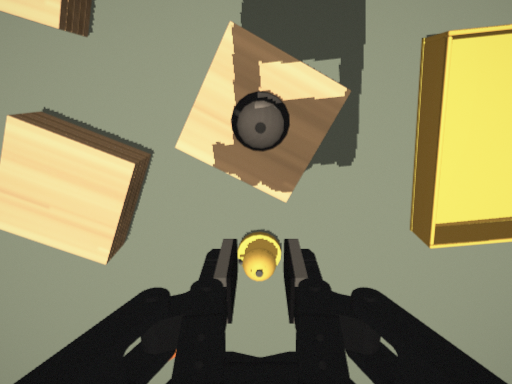

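The bell stands upright at (260,122), 0.6 mm from the middle of the block. The fingers are clear and nothing else has been disturbed, so I'll hand the job in.

```bash
python3 -c "
from plant import ctrl
print(ctrl.sign_off())"
```

```text
the job is handed in; nothing more can be done
None
```

The job is handed in: the bell stands upright about 0.7 mm from the middle of its block by the last wrist-camera measurement, and the arm has backed away and touches nothing.

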